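Open the bead shaker's gate and hold it wide

ROBOT

A 6-joint arm with a two-finger parallel gripper is mounted at the origin on the work surface. World frame = base frame: x ahead of the robot, y to its left, z up, the work surface at z = 0. Lengths are in m, angles in degrees, forces in N, time in s.
With the tool pointing down it reaches from about 0.3 to 0.75 m from the base axis. Payload 8.5 kg.
Tool frame: the origin (TCP) lies on the centre line of the jaws, within the pads' length; the fingertips stand 17 mm ahead of it and the grasp point (between the pads) lies 2 mm behind it (env.tcp_to_tips is the distance from the TCP to the fingertips, in m); z points along the fingers, y is the line along which they close (so a half turn about z gives the same grasp; the last joint's range is limited). The gripper opens to 85 mm and grips with 20 to 120 N. Pads are 22 mm wide; open, the fingers measure 114 mm over their backs; the gripper's body (76 mm by 85 mm) begins 54 mm behind the grasp point. The pads swing forward as they close: fully open they stand 13 mm farther back than shut.
Start: joints at [-75.476, 21.807, 74.336, -0, 83.858, -12.336], TCP at [0.248, -0.491, 0.248] pointing down, gripper open.
Joint ranges: [-178.18, 178.18], [-50.72, 133.34], [12.68, 142.11], [-81.47, 261.47], [9.98, 163.14], [-165.26, 165.26]. Speed limits (degrees/s): [136.94, 136.94, 180, 180, 180, 180].

INTERFACE

Orientations are given as a 3x3 rotation matrix whose columns are the frame's x, y, z axes.
In Python, from rig import env gives the robot as it stands. The module is installed in compiled form; this text tells all that it offers.
- The arm moves only by the shell command python3 -m pendant 'ROWS' [FORCE]. ROWS is JSON, a list of rows, each a list of 7 numbers: the opening, from 0 (shut) to 1 (fully open), then the shift along the tool's x, y, z in m, then the turn, a rotation vector about the tool's x, y, z in rad. A call has 1 to 5 rows; each row is the pose to reach, as a shift and turn from the pose commanded when the call began, along the tool's axes at that moment; what a row does not reach only later rows make up. A row lasts 1/8 s, in which the tool goes at most 62.5 mm and 10.7 degrees, less where a joint would pass 70% of its speed; a pose out of reach is approached as far as the arm can. A call with a gripper value outside its range is refused whole. The fingers move at their own pace and stop on an object; FORCE is the grip in N (left out, the last holds). Time passes only in rows, so rows that repeat a pose let the fingers close. It gives the time, the measured TCP pose, the force, the opening and the grip force at its end, in the units of the state.
- env.observe(): the state, without advancing time (a new reading comes with each control period).
- env.get_image(name): name is "scene" or "top" or "wrist"; returns a dict with "image" (384x512x3 uint8, blue, green, red), "fx", "fy", "cx", "cy" (pixels), "pose" (4x4, takes a point from camera to world coordinates). Camera axes: x right, y up, looking along -z (the intrinsics and any distortion apply to the point x, -y, -z); pixel columns grow to the right and rows downward; lengths in m; the calibration is good to about 2 mm. The wrist camera is an equidistant fisheye: a pixel r from the principal point sees the ray r / f radians off the axis. A picture is of the moment at which its call begins. There is no depth.
- env.close_job(): hands the job in; it is judged then, once.
Trained networks look in the newest picture that a camera, given by its name, has taken for a name from the list of things; names that differ only in an ending like _2 or _b are one class to them, and where a whole thing is asked for, a point or a joint stands for the part that bears it (a point fixed in the world has none). Each returns a list of dicts, best first, with "conf" (0 to 1); they miss things now and then, are a little off and sometimes report something else, mostly with a low value. They report only what shows in the picture. A call takes as long as a camera call.
- env.find_in(camera, thing): "bbox" ([centre column, centre row, width, height] in pixels, round what is visible of it).
- env.trace(camera, thing): "mask" (384x512 bool, what is visible of it) and "bbox" ([centre column, centre row, width, height] in pixels, round what is visible of it).
- env.tip_of(camera, thing): "centre" ([column, row] in pixels: a listed point, or the origin of a listed thing).
The state is a dict: "time_s": time; "q": joint angles; "qvel": joint speeds; "joint_efforts": joint torques, N m; "position": TCP position; "tool_rot": TCP orientation; "ft_force": force on the tool from outside, world axes, zero at the start; "wrist_torque": the same for the moment, N m; "grip_width": finger opening in m; "gripper_force": force on a finger pad.
Only numpy, scipy, OpenCV 4.12 (cv2) and the standard library are available. Lean on these libraries where they do the work, as an engineer would, in place of code of your own. Each camera call takes 0.05 s, during which the arm holds its last target. There are 200 camera calls.

TASK

Open the bead shaker so that the loaded tube rack can be slid out: squeeze its safety catch fully, clear of the gate (it stays where you leave it); then squeeze the sprung main catch on top of the gate fully and, keeping it squeezed, swing the gate out past its half-open click until it stands wide open, about square to the shaker's front. The gate is sprung and will not stay there, so the job ends with you still holding it wide open by the squeezed catch. Leave the rack in its tray and the other things on the bench where they are.

Things in the scene. Friction and masses are not known exactly. Their poses are not given: they have to be found in the camera images.
- safety_grip (a point): Safety catch beside the gate's latch post: two upright white plates, 24 wide, 8 thick, tops 22 mm above this point, bracket 36 mm below it. Origin midway between them as latched, 192 mm above the bench; then 50 mm over their outer faces, along y. The -y plate is fixed, the +y plate slides. The point stays put. Axes: the shaker's (x back into it, y along its front towards the hinge, z up)
- main_grip (a point): Main catch on top of the gate's free end: two upright white plates, 24 wide, 8 thick, tops 22 mm above this point, feet 20 mm below it. Origin midway between them as latched, 192 mm above the bench; then 50 mm over their outer faces, along y. The +y plate is fixed to the gate, the -y plate slides. Turns with the gate; axes as for safety_grip when shut
- gate_hinge (a point): Point on the gate's vertical hinge axis, 192 mm above the bench, 116 mm from main_grip; the gate is 160 mm long. Axes: the shaker's, as for safety_grip. A spring-loaded roller in its housing (top 190 mm above the bench) stands 20 to 65 mm beyond it at +y
- safety_catch (a joint): Travel of the safety catch's sliding plate towards the fixed one, -y (m): 0 latched, 0.015 fully squeezed; starts at 0 to 0.003. It draws a steel nose from in front of the gate, clear from 0.011. Takes about 4 N and stays where it is left
- main_catch (a joint): Travel of the main catch's sliding plate towards the fixed one, +y (m): 0 bolt out, 0.014 fully squeezed. It draws the bolt from the latch post's keeper, free from 0.011. Sprung, 6 to 11 N: let go, it springs back out
- gate (a joint): Angle of the gate (rad): 0 shut, 1.57 square to the front, stop at 1.65. Opens clockwise seen from above, out in front of the shaker (-x of gate_hinge). A roller click resists between 0.43 and 0.97 (4 to 7 N at the grip). Let go before it, the gate springs back nearly shut; after it, to rest at about 1.0. Wide open, the spring pulls with 3 N at the grip
- loaded_rack: Grey rack full of white-capped tubes, 124 x 92 x 47 mm, standing in the shaker's tray behind the gate; origin under its centre. Stays where it is
- tip_box: White box with yellow deck of pipette tips, 84 x 122 x 57 mm, on the bench in front of the shaker, lower than the gate; origin under its centre. Bystander
- pipette: Hand pipette, 215 mm long, 32 mm high, lying on the bench in front of the shaker; origin under its grip. Bystander
- bead_box: Blue open box full of steel grinding balls, 125 x 175 x 58 mm; origin under its centre. Bystander
- bench_rack: Green rack with tubes, 96 x 176 x 49 mm; origin under its centre. Bystander
- forceps: Steel forceps, 135 mm long, 6 mm high, lying flat on the bench; origin under the middle. Bystander
- jar: Open glass jar of tubes, 72 mm across, 82 mm high; origin under its centre. Bystander

How it is judged:
By the outcome, as a careful person would: the job done as asked, in the order asked, and still so for the second after the job is handed in, while the arm keeps its last pose, push and grip.
It also fails if it takes over 40 s, if anything falls off the work surface, if the arm or the gripper's body presses on something with over 40 N, if the wrist force passes 120 N, or if a joint passes its speed limit or range.

## Working session

There is one attempt and no reset: what is moved stays moved. The work goes in short steps, Python scripts to look and compute and a shell command to move; the robot and the scene stay as the last step left them, time stands still between calls to the robot, and variables do not carry over. Pictures are saved under pics/ and viewed, at most 10 in all, crops included, and the job is handed in when it is done.

```bash
mkdir -p pics; cat > h.py <<'E'
import numpy as np, cv2
from rig import env
def ray(im,px):
    u=(px[0]-im["cx"])/im["fx"]; v=(px[1]-im["cy"])/im["fy"]
    return u,v
def atz(im,px,z,fish=False):
    u,v=ray(im,px)
    if fish:
        r=np.hypot(u,v); d=np.array([u/r*np.sin(r),-v/r*np.sin(r),-np.cos(r)]) if r>0 else np.array([0,0,-1.])
    else: d=np.array([u,-v,-1.])
    T=np.array(im["pose"]); w=T[:3,:3]@d; o=T[:3,3]
    return o+w*(z-o[2])/w[2]
E
python3 - <<'E'
from h import *
ims={}
for c in("scene","top"):
    ims[c]=im=env.get_image(c); cv2.imwrite(f"pics/{c}0.png",im["image"])
    for t,z in(("safety_grip",.192),("main_grip",.192),("gate_hinge",.192),("loaded_rack",.1),("tip_box",0),("pipette",0),("jar",0)):
        for r in env.tip_of(c,t)[:2]: print(c,t,round(r["conf"],2),np.round(r["centre"],1),np.round(atz(im,r["centre"],z),3))
a=np.hstack([ims[c]["image"] for c in ims]);
print({k:np.round(v,2) for k,v in env.observe().items()})
print(im["pose"])
E
```

```text
scene safety_grip 0.78 [239.8 166.3] [ 0.523 -0.002  0.192]
scene main_grip 0.71 [276.5 158.2] [0.549 0.105 0.192]
scene main_grip 0.21 [ 95.6 255.9] [ 0.612 -0.425  0.192]
scene gate_hinge 0.84 [320.4 154.5] [0.604 0.22  0.192]
scene loaded_rack 0.8 [294.7 205.3] [0.656 0.093 0.1  ]
scene tip_box 0.69 [287.6 179.2] [0.467 0.231 0.   ]
scene pipette 0.97 [221.8 193.8] [0.406 0.004 0.   ]
scene pipette 0.22 [112.3 313.6] [ 0.628 -0.439  0.   ]
scene jar 0.86 [108.2 312.6] [ 0.62  -0.446  0.   ]
scene jar 0.16 [240.2 166.4] [ 0.317  0.135 -0.   ]
top safety_grip 0.74 [259.4 201.7] [ 0.524 -0.004  0.192]
top main_grip 0.98 [224.8 186.2] [0.567 0.098 0.192]
top gate_hinge 0.81 [192.  174.9] [0.598 0.195 0.192]
top loaded_rack 0.64 [229.  162.2] [0.662 0.094 0.1  ]
top tip_box 0.91 [190.  225.8] [0.47 0.22 0.  ]
top pipette 0.73 [254.9 247.6] [0.405 0.006 0.   ]
top jar 0.3 [189.9 227.2] [0.465 0.22  0.   ]
{'time_s': np.float64(0.8), 'q': array([-75.48,  21.81,  74.34,  -0.  ,  83.86, -12.33]), 'qvel': array([-0.02,  0.09,  0.05, -0.03, -0.01, -0.09]), 'joint_efforts': array([ -0.  , -44.83, -23.15,  -0.  ,   0.  ,   0.  ]), 'position': array([ 0.25, -0.49,  0.25]), 'tool_rot': array([[ 0.89,  0.45, -0.  ],
       [ 0.45, -0.89,  0.  ],
       [-0.  , -0.  , -1.  ]]), 'ft_force': array([ 0.19, -0.9 , -0.77]), 'wrist_torque': array([-0.01, -0.03, -0.03]), 'gripper_force': np.float64(0.0), 'grip_width': np.float64(0.09)}
[[ 2.82012911e-02  9.81364453e-01 -1.90074980e-01  2.96135875e-01]
 [-9.99598050e-01  2.71344809e-02 -8.21328771e-03 -5.04250421e-04]
 [-2.90264267e-03  1.90230205e-01  9.81735221e-01  1.54354595e+00]
 [ 0.00000000e+00  0.00000000e+00  0.00000000e+00  1.00000000e+00]]
```

```bash
python3 - <<'E'
import cv2,numpy as np
a=cv2.imread("pics/scene0.png")[100:290,150:420];b=cv2.imread("pics/top0.png")[110:300,130:330]
a=cv2.resize(a,(426,300));b=cv2.resize(b,(316,300))
cv2.imwrite("pics/v1.png",np.vstack([cv2.resize(cv2.imread("pics/scene0.png")[100:290,150:420],(426,300)),cv2.copyMakeBorder(b,0,0,0,110,0)]))
E
```

```text
(no output)
```

View pics/v1.png

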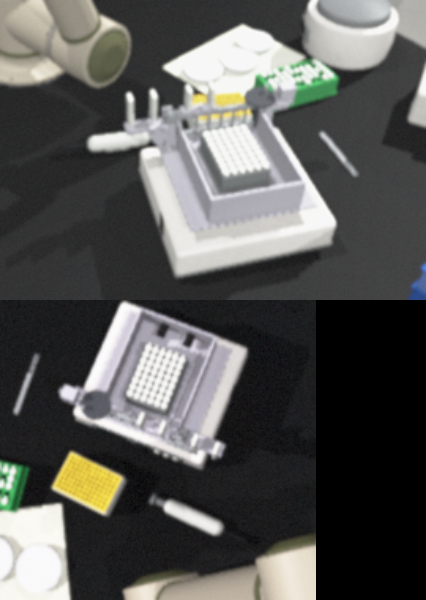

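```bash
python3 -m pendant '[[1,0.05,-0.03,-0.06,0,0,-0.18],[1,0.1,-0.065,-0.06,0,0,-0.36],[1,0.15,-0.1,-0.06,0,0,-0.54],[1,0.2,-0.135,-0.06,0,0,-0.72],[1,0.25,-0.17,-0.06,0,0,-0.9]]' 40
```

```text
time_s: 1.42
position: [0.3905, -0.2331, 0.3086]
tool_rot: [[0.195, 0.981, 0.001], [0.981, -0.195, -0.0], [-0.0, 0.001, -1.0]]
ft_force: [0.8, -0.6, 0.1]
grip_width: 0.0849
gripper_force: 0.0
```

```bash
python3 -m pendant '[[1,0.05,0.016,0,0,0,-0.18],[1,0.1,0.032,0,0,0,-0.36],[1,0.15,0.048,0,0,0,-0.54],[1,0.2,0.065,0,0,0,-0.72],[1,0.245,0.08,0,0,0,-0.9]]' && python3 -m pendant '[[1,0,0,0,0,0,-0.18],[1,0,0,0,0,0,-0.36],[1,0,0,0,0,0,-0.49],[1,0,0,0,0,0,-0.49]]'
cat > w.py <<'E'
from h import *
import sys
def look(name):
    im=env.get_image("wrist"); cv2.imwrite(f"pics/{name}.png",im["image"])
    s=env.observe(); R=np.array(s["tool_rot"]); p=np.array(s["position"])
    for t in("safety_grip","main_grip","gate_hinge"):
        for r in env.tip_of("wrist",t)[:2]:
            w=atz(im,r["centre"],.192,True); print(t,round(r["conf"],2),np.round(r["centre"],1),np.round(w,4),"tool:",np.round(R.T@(w-p),4))
    print(np.round(p,4),np.round(R,3).tolist(),s["time_s"])
E
python3 -c "from w import *; look('w1')"
```

```text
time_s: 2.05
position: [0.5181, -0.0092, 0.3084]
tool_rot: [[-0.648, 0.762, 0.0], [0.762, 0.648, -0.0], [-0.0, 0.0, -1.0]]
ft_force: [-0.5, -1.6, 0.8]
grip_width: 0.0854
gripper_force: 0.0
time_s: 2.55
position: [0.5174, -0.0109, 0.3083]
tool_rot: [[-0.927, 0.375, 0.0], [0.375, 0.927, -0.0], [-0.0, 0.0, -1.0]]
ft_force: [-0.4, -0.4, -0.3]
grip_width: 0.0851
gripper_force: 0.0
safety_grip 0.87 [264.5 197.8] [ 0.5258 -0.0078  0.192 ] tool: [-0.0065  0.0061  0.1163]
main_grip 0.6 [383.6 186.2] [0.5564 0.0952 0.192 ] tool: [0.0039 0.113  0.1163]
main_grip 0.19 [ 38.7 198.4] [ 0.44   -0.2264  0.192 ] tool: [-0.0092 -0.2287  0.1163]
gate_hinge 0.72 [479.2 185.8] [0.6   0.205 0.192] tool: [0.0048 0.2312 0.1163]
[ 0.5175 -0.011   0.3083] [[-0.927, 0.376, 0.0], [0.376, 0.927, 0.0], [-0.0, 0.0, -1.0]] 2.6
```

View pics/w1.png

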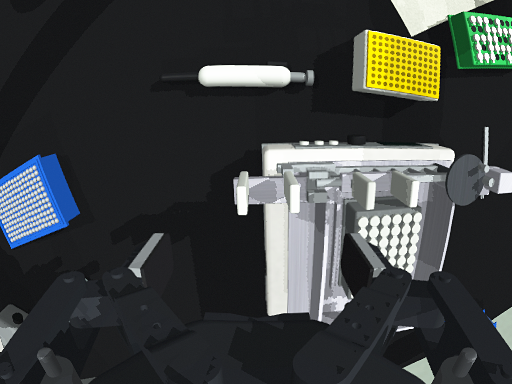

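```bash
python3 -m pendant '[[1,-0.006,-0.002,0.03,0,0,0],[1,-0.006,-0.002,0.055,0,0,0],[1,-0.006,-0.002,0.055,0,0,0]]'
python3 -c "from w import *; look('w2')"
```

```text
time_s: 3.12
position: [0.5217, -0.015, 0.2521]
tool_rot: [[-0.927, 0.375, -0.003], [0.375, 0.927, 0.001], [0.004, -0.0, -1.0]]
ft_force: [-0.0, -0.3, 0.6]
grip_width: 0.0855
gripper_force: 0.0
safety_grip 0.73 [273.4 208.7] [ 0.5223 -0.004   0.192 ] tool: [0.0041 0.0103 0.0615]
main_grip 0.87 [415.2 197.7] [0.5547 0.0944 0.192 ] tool: [0.0109 0.1137 0.0615]
main_grip 0.28 [ 20.1 203.1] [ 0.4422 -0.199   0.192 ] tool: [ 0.0054 -0.2005  0.0615]
[ 0.5223 -0.0151  0.2535] [[-0.927, 0.374, -0.001], [0.374, 0.927, 0.0], [0.001, -0.0, -1.0]] 3.175
```

View pics/w2.png

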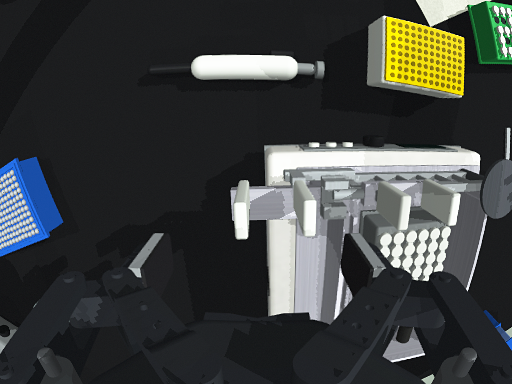

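```bash
cat > ov.py <<'E'
from h import *
def proj(im,P):
    T=np.array(im["pose"]); c=T[:3,:3].T@(np.array(P)-T[:3,3]); x,y,z=c[0],-c[1],-c[2]
    r=np.hypot(x,y); th=np.arctan2(r,z); return im["cx"]+im["fx"]*th*x/r, im["cy"]+im["fy"]*th*y/r
def ov(im,objs,crop,name,k=4):
    x0,y0,w,h=crop; a=cv2.resize(im["image"][y0:y0+h,x0:x0+w],None,fx=k,fy=k,interpolation=cv2.INTER_CUBIC)
    for (p,yaw,lo) in objs:
        X=np.array([np.cos(yaw),np.sin(yaw),0]);Y=np.array([-np.sin(yaw),np.cos(yaw),0])
        for s in(-1,1):
            for z,col in((.022,(0,0,255)),(lo,(0,255,0))):
                q=[proj(im,np.array([*p,.192])+X*i*.012+Y*(s*.021+j*.004)+[0,0,z]) for i,j in((-1,-1),(-1,1),(1,1),(1,-1))]
                cv2.polylines(a,[np.int32([((u-x0+.5)*k,(v-y0+.5)*k) for u,v in q])],True,col,1)
    cv2.imwrite(f"pics/{name}.png",a)
E
python3 - <<'E'
from ov import *
im=env.get_image("wrist"); print(np.round(np.array(im["pose"])[:3],3).tolist())
y=-np.radians(22)
ov(im,[((.524,-.006),y,-.036),((.555,.095),y,-.02)],(220,130,265,120),"o1",3)
E
```

```text
[[0.375, -0.893, -0.249, 0.459], [0.927, 0.361, 0.101, 0.01], [-0.0, -0.269, 0.963, 0.379]]
```

View pics/o1.png

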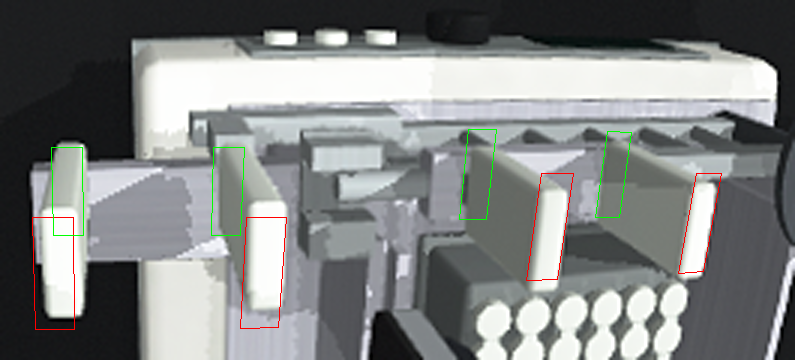

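```bash
python3 - <<'E'
from h import *
im=env.get_image("wrist")
P=[atz(im,(220+c/3-.5,130+r/3-.5),.214,True)[:2] for c,r in((64,262),(267,255),(548,236),(698,227))]
P=np.array(P);print(np.round(P,4))
for a,b in((0,1),(2,3),(0,3)): d=P[b]-P[a];print(np.round((P[a]+P[b])/2,4),np.hypot(*d),np.degrees(np.arctan2(d[0],d[1])))
E
```

```text
[[ 0.5142 -0.0225]
 [ 0.5281  0.0155]
 [ 0.5486  0.0745]
 [ 0.5632  0.1136]]
[ 0.5212 -0.0035] 0.04050521368258279 20.113979096741485
[0.5559 0.094 ] 0.0417483206803997 20.417665341463792
[0.5387 0.0456] 0.1446573556677149 19.79694809330886
```

```bash
python3 -m pendant '[[1,0.005,0.0035,0.02,0,0,-0.035],[1,0.005,0.0035,0.045,0,0,-0.035],[1,0.005,0.0035,0.06,0,0,-0.035],[1,0.005,0.0035,0.06,0,0,-0.035]]' && python3 -m pendant '[[0.6,0,0,0,0,0,0],[0.5,0,0,0,0,0,0],[0.4,0,0,0,0,0,0],[0.3,0,0,0,0,0,0],[0.3,0,0,0,0,0,0]]' 25
```

```text
time_s: 3.92
position: [0.5188, -0.0099, 0.1931]
tool_rot: [[-0.94, 0.341, -0.001], [0.341, 0.94, 0.0], [0.001, -0.0, -1.0]]
ft_force: [-0.4, -0.2, 0.5]
grip_width: 0.0854
gripper_force: 0.0
time_s: 4.55
position: [0.5192, -0.0105, 0.1944]
tool_rot: [[-0.94, 0.341, 0.002], [0.341, 0.94, -0.002], [-0.002, -0.001, -1.0]]
ft_force: [-1.5, 0.2, 7.8]
grip_width: 0.034
gripper_force: 26.6
```

```bash
python3 -m pendant '[[0.2,0,0,0,0,0,0],[0.2,0,0,0,0,0,0],[0.2,0,0,0,0,0,0]]' && python3 -m pendant '[[1,0,0,0,0,0,0],[1,0,0,0,0,0,0],[1,0,0,0,0,0,0],[1,0,0,-0.035,0,0,0],[1,0,0,-0.06,0,0,0]]'
python3 - <<'E'
from ov import *
im=env.get_image("wrist"); s=env.observe(); print(s["position"],s["time_s"])
y=-np.radians(20)
ov(im,[((.5214,-.0028),y,-.036),((.556,.0939),y,-.02)],(220,130,265,120),"o2",3)
E
```

```text
time_s: 4.92
position: [0.5192, -0.0105, 0.1944]
tool_rot: [[-0.94, 0.341, 0.002], [0.341, 0.94, -0.001], [-0.002, -0.001, -1.0]]
ft_force: [-1.9, -0.2, 6.6]
grip_width: 0.0338
gripper_force: 26.6
time_s: 5.55
position: [0.519, -0.0101, 0.2544]
tool_rot: [[-0.94, 0.341, 0.0], [0.341, 0.94, -0.0], [-0.0, -0.0, -1.0]]
ft_force: [0.5, 0.1, -0.2]
grip_width: 0.0855
gripper_force: 0.0
[ 0.51995557 -0.01023772  0.2574616 ] 5.6
```

View pics/o2.png

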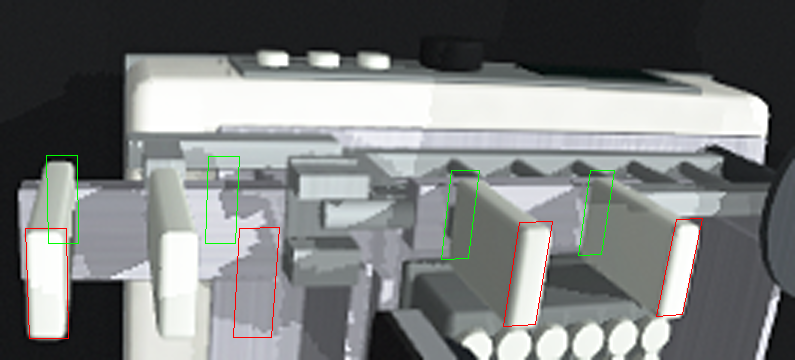

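```bash
python3 -m pendant '[[0.9,0,0.05,0,0,0,0],[0.9,0.001,0.1,0,0,0,0],[0.9,0.001,0.1175,0,0,0,0],[0.9,0.001,0.1175,0.035,0,0,0],[0.9,0.001,0.1175,0.057,0,0,0]]' && python3 -m pendant '[[0.9,0,0,0,0,0,0],[0.6,0,0,0,0,0,0],[0.4,0,0,0,0,0,0],[0.2,0,0,0,0,0,0],[0.2,0,0,0,0,0,0]]' 40 && python3 -m pendant '[[0.2,0,0,0,0,0,0],[0.2,0,0,0,0,0,0]]'
```

```text
time_s: 6.22
position: [0.5575, 0.1005, 0.1946]
tool_rot: [[-0.94, 0.341, -0.002], [0.341, 0.94, -0.0], [0.002, -0.001, -1.0]]
ft_force: [0.2, -0.2, 0.6]
grip_width: 0.077
gripper_force: 0.0
time_s: 6.85
position: [0.5595, 0.1025, 0.1987]
tool_rot: [[-0.94, 0.34, 0.006], [0.34, 0.94, 0.003], [-0.005, 0.005, -1.0]]
ft_force: [5.3, 12.3, 5.4]
grip_width: 0.0348
gripper_force: 40.7
time_s: 7.1
position: [0.5595, 0.1025, 0.1987]
tool_rot: [[-0.94, 0.34, 0.006], [0.34, 0.94, 0.003], [-0.005, 0.005, -1.0]]
ft_force: [4.5, 11.5, 5.5]
grip_width: 0.0351
gripper_force: 40.7
```

```bash
python3 -m pendant '[[0.2,0,0.0023,0,0,0,0],[0.2,0.0109,0.0028,0,0,0,0.1],[0.2,0.0217,0.0045,0,0,0,0.2],[0.2,0.0322,0.0072,0,0,0,0.3],[0.2,0.0424,0.0109,0,0,0,0.4]]'; python3 -m pendant '[[0.2,0,0,0,0,0,0]]'
```

```text
time_s: 7.72
position: [0.5232, 0.126, 0.1987]
tool_rot: [[-0.731, 0.682, 0.006], [0.682, 0.731, 0.0], [-0.004, 0.005, -1.0]]
ft_force: [5.8, 6.2, 6.1]
grip_width: 0.035
gripper_force: 45.1
time_s: 7.85
position: [0.5232, 0.126, 0.1988]
tool_rot: [[-0.733, 0.68, 0.006], [0.68, 0.733, -0.0], [-0.005, 0.004, -1.0]]
ft_force: [5.3, 2.5, 6.5]
grip_width: 0.0346
gripper_force: 44.4
```

```bash
python3 -m pendant '[[0.2,0.013,0.0008,0,0,0,0.12],[0.2,0.0259,0.0031,0,0,0,0.24],[0.2,0.0384,0.007,0,0,0,0.36],[0.2,0.0503,0.0123,0,0,0,0.48],[0.2,0.0615,0.019,0,0,0,0.6]]' 45; python3 -m pendant '[[0.2,0,0,0,0,0,0]]'
```

```text
time_s: 8.48
position: [0.4924, 0.1821, 0.1987]
tool_rot: [[-0.218, 0.976, 0.009], [0.976, 0.218, 0.002], [-0.0, 0.009, -1.0]]
ft_force: [15.3, 4.3, 2.5]
grip_width: 0.0347
gripper_force: 48.1
time_s: 8.6
position: [0.4924, 0.1821, 0.1987]
tool_rot: [[-0.221, 0.975, 0.009], [0.975, 0.221, 0.001], [-0.001, 0.009, -1.0]]
ft_force: [13.1, 2.9, 4.8]
grip_width: 0.0348
gripper_force: 47.6
```

```bash
python3 -m pendant '[[0.2,0.013,0.0028,0,0,0,0.12],[0.2,0.0259,0.0051,0,0,0,0.24],[0.2,0.0384,0.009,0,0,0,0.36],[0.2,0.0503,0.0143,0,0,0,0.48],[0.2,0.0588,0.0192,0,0,0,0.57]]'; python3 -m pendant '[[0.2,0,0,0,0,0,0],[0.2,0,0,0,0,0,0]]'
python3 - <<'E'
from h import *
b=env.get_image("top")["image"][110:270,150:330]; w=env.get_image("wrist")["image"]
cv2.imwrite("pics/f1.png",np.hstack([cv2.resize(b,(432,384)),w[:,144:512]]))
s=env.observe();print(s["q"],s["time_s"])
E
```

```text
time_s: 9.22
position: [0.4976, 0.2431, 0.1987]
tool_rot: [[0.343, 0.939, 0.007], [0.939, -0.343, 0.001], [0.003, 0.006, -1.0]]
ft_force: [11.0, -4.0, 4.1]
grip_width: 0.0345
gripper_force: 45.1
time_s: 9.48
position: [0.4975, 0.2428, 0.1987]
tool_rot: [[0.34, 0.94, 0.007], [0.94, -0.34, 0.001], [0.003, 0.006, -1.0]]
ft_force: [6.6, -1.1, 7.1]
grip_width: 0.0348
gripper_force: 44.5
[ 1.37765301e+01  2.43301880e+01  7.88552471e+01 -3.69734014e-02
  7.64360205e+01  3.36503075e+01] 9.575
```

View pics/f1.png

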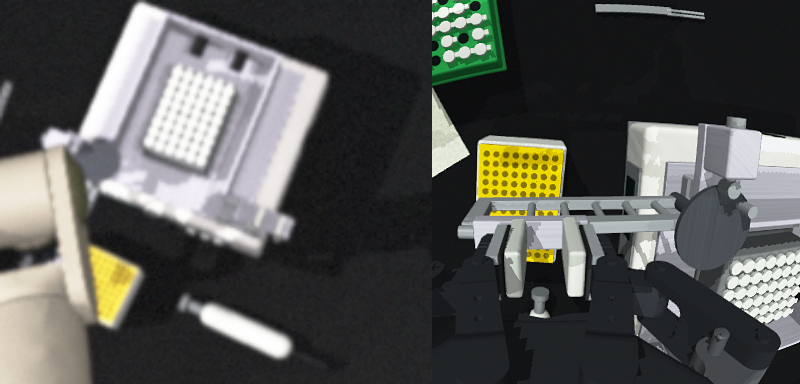

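The pictures show the gate standing square to the shaker's front with both catch plates held in the pads at a width of 35 mm. The rack and the bystanders are in place, so I'm handing in.

```bash
python3 -c "from rig import env; print(env.close_job())"
```

```text
the job is handed in; nothing more can be done
None
```

The job is handed in at about 9.6 s of the 40 s: the safety catch is fully squeezed and clear of the gate, and the arm is holding the gate wide open, about 90° from shut, by the squeezed main catch. The rack and tip box look undisturbed in the last pictures; no verdict was returned.

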